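# Clamp the spice mill to the stove ledge

## Task

The hand-cranked spice mill stands on the stove ledge with its wooden base board under the open F-clamp: gently push the clamp's free jaw down its bar until the rubber pad meets the board and the jaw tilts and bites on the bar, then screw the handle clockwise about half a turn more so that the mill is firmly held, neither loose nor overtightened. Do not shift the mill or disturb the other things, and let go of the clamp at the end.

Things in the scene. Friction and masses are not known exactly. Their poses are not given: they have to be found in the camera images.
- clamp: Fixed part of a steel F-clamp: flat upright bar, 20 mm (own x) by 10 mm (own y), in front of the ledge's front lip; its fixed jaw is bolted under the lip. Origin on the bar's axis at worktop height; bar top 182 mm above it. Own x points from the bar over the ledge towards the screw, z up. It never moves.
- jaw_collar (a point): Centre of the top face of the sliding jaw's head, on the bar's axis: the bar passes up through it. The head is a dark steel block 36 mm wide (clamp's y), 40 mm high, reaching 21 mm behind and 36 mm in front of the bar's axis; its top is bare for 12 mm on each side of the bar along y. A 14 mm wide arm runs on to the screw. Press, do not grip it: over 30 N on it is ramming.
- jaw_slide (a joint): How far the sliding jaw is down its bar from the top (m, 0 to 0.06). 15 to 38 mm of free way lie below the pad at the start, more than the screw is meant to close. Pushed straight down on its head beside the bar the jaw slides with under 10 N; pushed further than about 20 mm from the bar, by its arm or the screw handle, it binds and does not slide.
- jaw_tilt (a joint): Tilt of the sliding jaw on its bar (rad, play about 0.02 either way): negative = screw end drooping, bound by its own weight, as at the start; positive = screw end lifted. Pushed on with the pad on the board, the jaw comes over to about +0.03 and bites; the push then grows steeply: stop at 15 to 22 N (press again if it yields); it stays bitten when let go.
- handle_grip (a point): Point on the axis of the screw handle, 23 mm below its top: upright fluted wooden cylinder 28 mm in diameter, 75 mm long, its axis 90 mm from the bar's axis along the clamp's x. Can be gripped here from above (30 to 40 N of grip do not slip). It goes down with the jaw as the jaw slides.
- handle_turn (a joint): Turn of the screw handle (rad), growing clockwise from above (tightening), 1.3 mm per rad, up to 14. With the jaw bitten, each rad adds about 22 N on the pad, while the jaw's end lifts and the handle keeps its height. Well tight is about 55 N: half a turn (3.2 rad) after the bite. Under 25 N is loose, over 85 N too tight. Torque 0.06 N m free, under 0.4 tight; it stays as left.
- spindle: The screw, one piece from the handle down to the black domed rubber pad (24 mm across) at its foot; the pad hangs some 40 to 50 mm below the middle of the jaw's arm, as the screw happens to be turned. Origin on the screw's axis near the jaw's arm, own z up.
- mill: The work: aluminium spice mill with crank and hopper, 160 mm tall, on the left (+y) end of a beech base board 130 (x) by 290 (y) by 18 mm lying loose on the ledge, 1.5 to 2.3 kg. Origin: centre of the board's underside. Ledge top 60 mm above the worktop, rim 10 mm more; board top 78 mm above the worktop. The pad comes down on its bare right part.
- carousel: bystander: three-tier round aluminium spice carousel with small lidded tins, 180 mm across, 285 mm tall, at the right end of the ledge; origin at the centre of its foot
- tagine: bystander: brown clay tagine with conical lid, 224 mm across, 214 mm tall, at the left end of the ledge; origin at the centre of its foot
- jug: bystander: glass measuring jug with handle, 96 mm across, 115 mm tall, on the ledge behind and right of the clamp; origin at the centre of its foot
- brush: bystander: silicone brush lying in a spring clip holder at the back of the ledge, 230 mm long; origin in the handle
- spice_jar: bystander: amber glass jar with metal cap, 42 mm across, 85 mm tall, on the ledge about 115 mm right of the screw handle; origin at the centre of its foot
- salt_bowl: bystander: white bowl, 80 mm across, 36 mm tall, on the worktop in front of the ledge, left; origin at the centre of its foot
- spoon: bystander: wooden spoon, 260 mm, on the worktop in front of the ledge, right

How it is judged:
On the way, in this order (a step that is already met when the one before it is completed fails the run):
1. the jaw has been slid down, its pad bears on the base board and the jaw has tilted and bitten on the bar (contact force between spindle and mill above 0.4 N and value of joint jaw_tilt above 0.01 rad), for 0.2 s.
2. the handle has been screwed tight (contact force between spindle and mill above 25 N), for 0.2 s.
At the end, for the whole second after the job is handed in: The rubber pad presses on the mill's base board with 25 to 85 N, the jaw is tilted and bound on its bar (tilt over +0.01 rad), the mill is at rest within 15 mm of where it stood, and the clamp has been let go (contact force between spindle and mill between 25 and 85 N and value of joint jaw_tilt above 0.01 rad and contact force between the fingers and clamp below 0.1 N and linear speed of mill below 0.01 m/s and distance of mill from where it was at the start of the episode below 0.015 m); the robot touches nothing.
It fails at once if jaw rammed: its head pressed or squeezed with more than 30 N (contact force between the fingers and jaw_c4 above 30 N).
It fails at once if clamp overtightened: more than 110 N on the base board (contact force between spindle and mill above 110 N).
It fails at once if a bystander shifted by more than 30 mm (distance of any of carousel, tagine, jug, brush, spice_jar, salt_bowl, spoon from where it was at the start of the episode above 0.03 m).
It also fails if it takes over 59 s, if anything falls off the work surface, if the arm or the gripper's body presses on something with over 40 N, if the wrist force passes 120 N, or if a joint passes its speed limit or range.

## Robot

A 6-joint arm with a two-finger parallel gripper is mounted at the origin on the work surface. World frame = base frame: x ahead of the robot, y to its left, z up, the work surface at z = 0. Lengths are in m, angles in rad, forces in N, time in s.
With the tool pointing down it reaches from about 0.275 to 0.725 m from the base axis. Payload 15.9 kg.
Tool frame: the origin (TCP) lies at the very end of the fingers, on their centre line; the grasp point (between the pads) lies 19 mm behind it; z points along the fingers, x is the direction in which the jaws open and shut, and the axes are right-handed (so a half turn about z gives the same grasp; the last joint's range is limited). The gripper opens to 85 mm and grips with 20 to 120 N. Pads are 22 mm wide; open, the fingers measure 114 mm over their backs; the gripper's body (76 mm by 85 mm) begins 54 mm behind the grasp point. The pads swing forward as they close: fully open they stand 13 mm farther back than shut.
Start: joints at [-1.198, 0.213, -0.034, 1.323, 0, 1.571], TCP at [0.182, -0.466, 0.231] pointing down, gripper open.
Joint ranges: [-2.98, 2.98], [-0.74, 1.72], [-1.14, 1.35], [-2.1, 2.04], [-1.57, 1.44], [-3.14, 3.14]. Speed limits (rad/s): [1.89, 1.89, 2.39, 2.57, 3.14, 3.14].

## Interface

Orientations are given as a 3x3 rotation matrix whose columns are the frame's x, y, z axes.
In Python, from bench import ctrl gives the robot as it stands.
- The arm moves only by the tool servo_tool, never from a script. Its argument "plan" is a list that holds one entry, the list of rows, each a list of 7 numbers: the shift along the tool's x, y, z in m, then the turn, a rotation vector about the tool's x, y, z in degrees, then the finger opening in m, from 0 to 0.0854. In form: [[[dx, dy, dz, ax, ay, az, claw], ...]]. A call has exactly 5 rows; each row shifts and turns the pose as measured when the row begins, along the tool's axes as they then stand; what a row does not reach is not made up. A row lasts 1/10 s, in which the tool goes at most 50 mm and 8.59 degrees, less where a joint would pass 70% of its speed; a pose out of reach is approached as far as the arm can. A call is refused whole if a number of a shift passes 0.05 or a number of a turn 8.59, either way. A call with a gripper value outside its range is refused whole. The fingers move at their own pace and stop on an object; "squeeze" is the grip in N (left out, the last holds). Time passes only in rows, so rows that do not move let the fingers close, or fill a call up. It gives the time, the measured TCP pose, the force and the opening at its end, in the units of the state.
- ctrl.get_obs(): the state, without advancing time (a new reading comes with each control period).
- ctrl.read_camera(name): name is "scene" or "top"; returns the picture (480x640x3 uint8, red, green, blue); there is no depth.
- ctrl.get_calibration(name): a dict with "fx", "fy", "cx", "cy" (pixels), "world_from_camera" (4x4, takes a point from camera to world coordinates). Camera axes: x right, y down, z forward; pixel columns grow to the right and rows downward; lengths in m; the calibration is good to about 2 mm. A picture is of the moment at which its call begins. get_calibration takes no time and is no camera call.
- ctrl.sign_off(): hands the job in, once; it reports no verdict.
The state is a dict: "t": time; "qpos": joint angles; "joint_vel": joint speeds; "effort": joint torques, N m; "eef_pos": TCP position; "tool_rot": TCP orientation; "wrist_force": force on the tool from outside, world axes, zero at the start; "wrist_torque": the same for the moment, N m; "width": opening from 0.0 (shut) to 1.0 (fully open).
Only numpy, scipy, OpenCV 4.12 (cv2) and the standard library are available. Lean on these libraries where they do the work, as an engineer would, in place of code of your own. Each camera call takes 0.05 s, during which the arm holds its last target.

## Working session

There is one attempt and no reset: what is moved stays moved. The work goes in short steps, Python scripts to look and compute and a tool call to move; the robot and the scene stay as the last step left them, time stands still between calls to the robot, and variables do not carry over. Pictures are saved under pics/ and viewed, and the job is handed in when it is done.

Besides the shell and the picture viewer there is one more tool, called after "Request:" as a command line: name --argument value ..., lists and objects as JSON in quotes. servo_tool: Moves the arm, as the interface text tells. Its arguments: {"type":"object","properties":{"plan":{"type":"array","items":{"type":"array","items":{"type":"array","items":{"type":"number"}}}},"squeeze":{"type":"number"}},"required":["plan"]}

```bash
mkdir -p pics; ls
python3 - <<'E'
from bench import ctrl
import cv2,numpy as np
np.set_printoptions(precision=4,suppress=True)
o=ctrl.get_obs()
for k,v in o.items(): print(k,np.array(v))
for n in ("scene","top"):
    cv2.imwrite(f"pics/{n}0.png",ctrl.read_camera(n)[:,:,::-1])
    c=ctrl.get_calibration(n);print(n,c["fx"],c["fy"],c["cx"],c["cy"]);print(np.array(c["world_from_camera"]))
E
```

```text
pics
t 0.0
qpos [-1.198   0.2133 -0.0351  1.3235 -0.      1.5708]
joint_vel [ 0.0006  0.0013 -0.0008  0.0002  0.001  -0.0007]
effort [ -0.0021 -68.6165  48.7117   0.0177  -0.0002  -0.    ]
eef_pos [ 0.182  -0.4654  0.2308]
tool_rot [[ 0.3642 -0.9313 -0.0004]
 [-0.9313 -0.3642  0.001 ]
 [-0.001   0.     -1.    ]]
wrist_force [-0.7571 -0.2484  0.7859]
wrist_torque [ 0.0112  0.0076 -0.0133]
width 1.0004560375809348
scene 470.04840545377334 470.04840545377334 312.5530024084762 242.32076142638158
[[ 0.4838  0.6316 -0.6058  1.1903]
 [ 0.8751 -0.3583  0.3253 -0.3025]
 [-0.0116 -0.6875 -0.7261  0.95  ]
 [ 0.      0.      0.      1.    ]]
top 506.8575199847819 506.8575199847819 320.299288278902 237.1773479822265
[[-0.0058 -0.9959  0.0901  0.4294]
 [-0.9999  0.0047 -0.0121  0.0338]
 [ 0.0116 -0.0902 -0.9959  1.3885]
 [ 0.      0.      0.      1.    ]]
```

View pics/scene0.png

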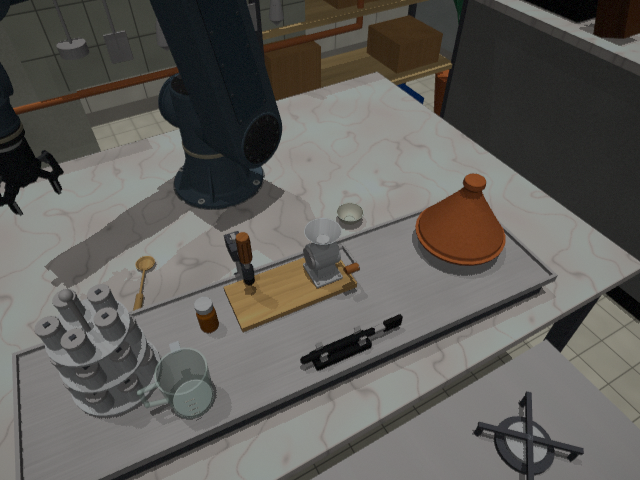

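View pics/top0.png

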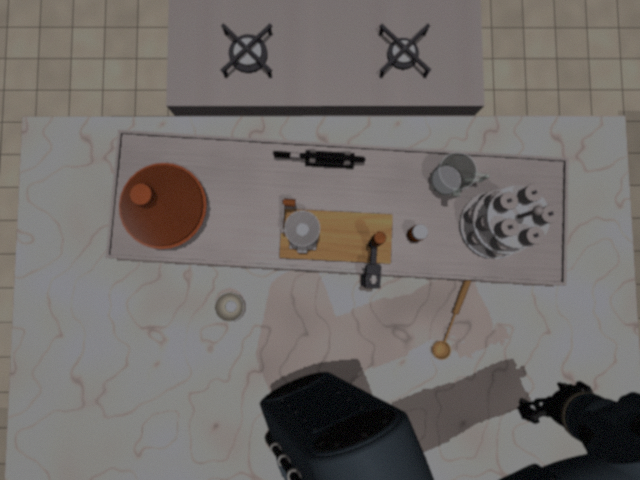

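Run:
```python
import cv2
a=cv2.imread("pics/scene0.png");b=cv2.imread("pics/top0.png")
cv2.imwrite("pics/s0z.png",cv2.resize(a[150:350,250:450],(800,600)[:1]+(800,) if 0 else (600,600),interpolation=cv2.INTER_CUBIC))
cv2.imwrite("pics/t0z.png",cv2.resize(b[160:310,270:420],(600,600),interpolation=cv2.INTER_CUBIC))
```

```text
(no output)
```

View pics/s0z.png

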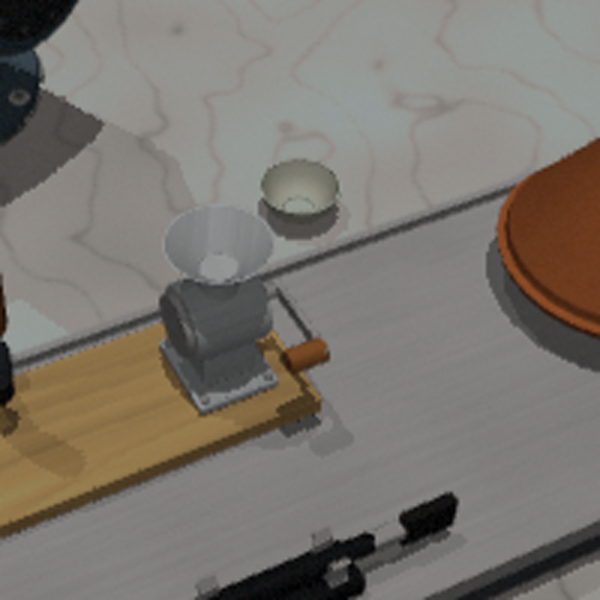

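View pics/t0z.png

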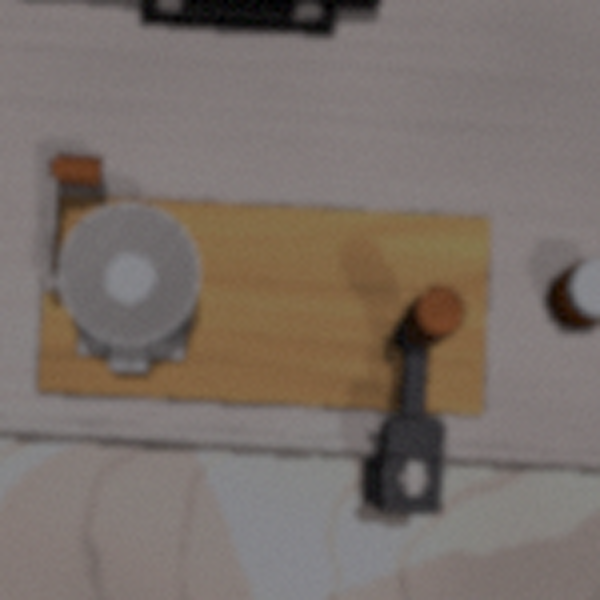

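```bash
python3 - <<'E'
import cv2
a=cv2.imread("pics/scene0.png");b=cv2.imread("pics/top0.png")
cv2.imwrite("pics/s0y.png",cv2.resize(a[220:310,205:295],(720,720)[:1]+(600,) if 0 else (600,600),interpolation=cv2.INTER_CUBIC))
cv2.imwrite("pics/t0y.png",cv2.resize(b[225:300,345:420],(600,600),interpolation=cv2.INTER_CUBIC))
E
cat > h.py <<'E'
import numpy as np
from bench import ctrl
def plane(n,uv,z):
    c=ctrl.get_calibration(n);T=np.array(c["world_from_camera"])
    d=T[:3,:3]@np.array([(uv[0]-c["cx"])/c["fx"],(uv[1]-c["cy"])/c["fy"],1]);o=T[:3,3]
    return o+d*(z-o[2])/d[2]
def ray(n,uv):
    c=ctrl.get_calibration(n);T=np.array(c["world_from_camera"])
    d=T[:3,:3]@np.array([(uv[0]-c["cx"])/c["fx"],(uv[1]-c["cy"])/c["fy"],1]);return T[:3,3],d/np.linalg.norm(d)
def tri(a,b):
    (o1,d1),(o2,d2)=ray("top",a),ray("scene",b)
    s=np.linalg.lstsq(np.c_[d1,-d2],o2-o1,rcond=None)[0]
    p,q=o1+d1*s[0],o2+d2*s[1];return (p+q)/2,np.linalg.norm(p-q)
def proj(n,p):
    c=ctrl.get_calibration(n);T=np.linalg.inv(np.array(c["world_from_camera"]))
    q=T[:3,:3]@np.array(p)+T[:3,3];return np.array([c["cx"]+c["fx"]*q[0]/q[2],c["cy"]+c["fy"]*q[1]/q[2]])
E
```

```text
(no output)
```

View pics/s0y.png

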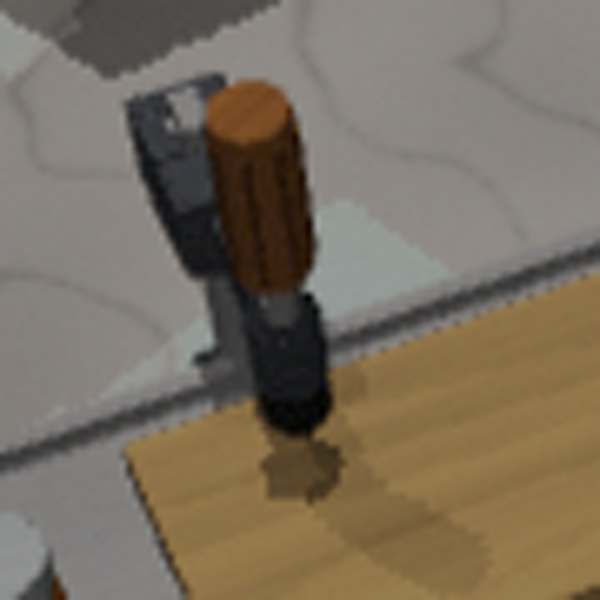

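View pics/t0y.png

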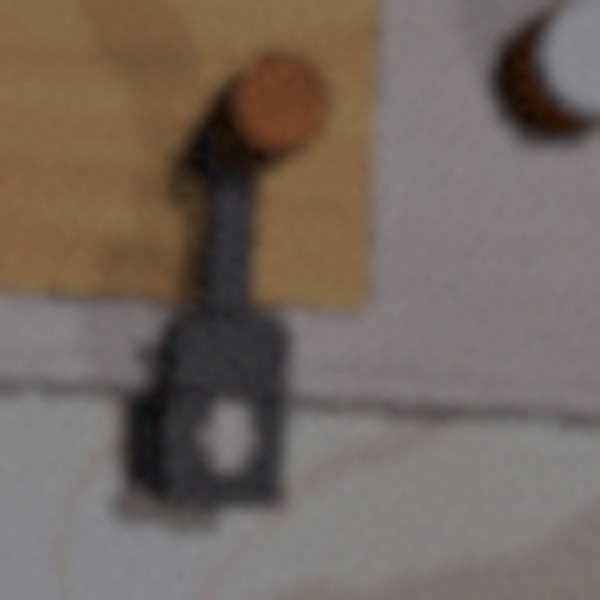

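Run:
```python
from h import *
np.set_printoptions(precision=4,suppress=True)
T=lambda x,y:(345+x/8,225+y/8)
S=lambda x,y:(205+x/6.667,220+y/6.667)
print("bar",tri(T(229,437),S(187,107)),plane("top",T(229,437),.182),plane("scene",S(187,107),.182))
print("handle",tri(T(280,102),S(250,115)))
for h in(.165,.175,.182):
  print(h,[plane("top",T(*p),h)[:2] for p in((165,500),(283,500),(172,320),(290,325))])
print("headrear corner scene far-left (125,100)",tri(T(283,500),S(125,100)))
print("headrear corner left (225,75)",tri(T(165,500),S(225,75)))
# pad
for z in(.078,.095,.1,.11): print(z,plane("scene",S(297,432),z))
#board edges in top at z .078 : right front corner, and far right
for p in((482/4+270,412/4+160),(490/4+270,215/4+160),(40/4+270,393/4+160)): print(plane("top",p,.078))
```

```text
bar (array([ 0.4371, -0.1066,  0.1768]), np.float64(0.0020259011004527274)) [ 0.4367 -0.1069  0.182 ] [ 0.4427 -0.107   0.182 ]
handle (array([ 0.5301, -0.1124,  0.2593]), np.float64(0.0027455134337592123))
0.165 [array([ 0.4181, -0.0894]), array([ 0.4179, -0.1249]), array([ 0.4721, -0.0922]), array([ 0.4704, -0.1279])]
0.175 [array([ 0.4182, -0.0884]), array([ 0.418 , -0.1236]), array([ 0.4718, -0.0912]), array([ 0.4701, -0.1266])]
0.182 [array([ 0.4182, -0.0877]), array([ 0.418 , -0.1227]), array([ 0.4715, -0.0905]), array([ 0.4698, -0.1256])]
headrear corner scene far-left (125,100) (array([ 0.4183, -0.1229,  0.1718]), np.float64(0.0022535304329234537))
headrear corner left (225,75) (array([ 0.4188, -0.0873,  0.1668]), np.float64(0.0041185554524469075))
0.078 [ 0.5102 -0.1079  0.078 ]
0.095 [ 0.5235 -0.1117  0.095 ]
0.1 [ 0.5274 -0.1128  0.1   ]
0.11 [ 0.5352 -0.115   0.11  ]
[ 0.48   -0.1635  0.078 ]
[ 0.6085 -0.171   0.078 ]
[0.4938 0.1223 0.078 ]
```

Request:
servo_tool --plan '[[[-0.026,-0.04,-0.008,0,0,0,0.018],[-0.026,-0.04,-0.008,0,0,0,0.018],[-0.026,-0.04,-0.008,0,0,0,0.018],[-0.026,-0.04,-0.008,0,0,0,0.018],[-0.026,-0.04,-0.008,0,0,0,0.018]]]' --squeeze 30

```text
t: 0.6
eef_pos: [0.3216, -0.2682, 0.2693]
tool_rot: [[0.355, -0.935, -0.003], [-0.935, -0.355, 0.005], [-0.006, 0.002, -1.0]]
wrist_force: [0.9, 0.3, 0.1]
width: 0.211
```

Request:
servo_tool --plan '[[[-0.027,-0.041,0,0,0,0,0.018],[-0.027,-0.041,0,0,0,0,0.018],[-0.027,-0.041,0,0,0,8,0.018],[0,0,0,0,0,8,0.018],[0,0,0,0,0,8,0.018]]]'

```text
t: 1.1
eef_pos: [0.4074, -0.1461, 0.2699]
tool_rot: [[-0.04, -0.999, -0.003], [-0.999, 0.04, 0.005], [-0.005, 0.003, -1.0]]
wrist_force: [-0.2, -0.6, -0.5]
width: 0.21
```

```bash
cat > st.py <<'E'
from h import *
import sys
np.set_printoptions(precision=4,suppress=True)
def go(target,yaw):
    o=ctrl.get_obs();R=np.array(o["tool_rot"]);p=np.array(o["eef_pos"])
    d=R.T@(np.array(target)-p)
    cur=np.degrees(np.arctan2(R[1,0],R[0,0]))
    from scipy.spatial.transform import Rotation as Ro
    Rt=np.array([[np.cos(yaw),np.sin(yaw),0],[np.sin(yaw),-np.cos(yaw),0],[0,0,-1.]])
    rv=np.degrees(Ro.from_matrix(R.T@Rt).as_rotvec())
    print("t",o["t"],"pos",p,"yaw",cur,"q",np.array(o["qpos"]),"F",np.array(o["wrist_force"]),"w",o["width"]*85.4)
    print("tool shift",d,"rotvec",rv)
E
python3 -c "
from st import *
go([.4375,-.107,.269],np.radians(-93.1))"
```

```text
t 1.1 pos [ 0.4074 -0.1461  0.2699] yaw -92.31502827759809 q [-0.3472  0.0747 -0.0998  1.4006  0.0038  2.8348] F [-0.1568 -0.619  -0.485 ] w 17.904995184338443
tool shift [-0.0403 -0.0285  0.001 ] rotvec [0.1735 0.2818 0.7854]
```

Request:
servo_tool --plan '[[[-0.02,-0.0143,0,0.1,0.2,0.5,0.018],[-0.02,-0.0143,0,0.1,0.1,0.3,0.018],[0,0,0.02,0,0,0,0.018],[0,0,0.02,0,0,0,0.018],[0,0,0,0,0,0,0.018]]]'

```text
t: 1.6
eef_pos: [0.439, -0.1047, 0.228]
tool_rot: [[-0.059, -0.998, -0.001], [-0.998, 0.059, -0.0], [0.0, 0.001, -1.0]]
wrist_force: [-0.3, -0.1, 1.2]
width: 0.212
```

```bash
python3 -c "
from st import *
import cv2
go([.4375,-.107,.19],np.radians(-93.1))
a=ctrl.read_camera('scene');b=ctrl.read_camera('top')
cv2.imwrite('pics/s1.png',cv2.resize(a[200:310,190:300,::-1],(600,600),interpolation=cv2.INTER_CUBIC))
cv2.imwrite('pics/t1.png',cv2.resize(b[215:315,320:420,::-1],(600,600),interpolation=cv2.INTER_CUBIC))
"
```

```text
t 1.6 pos [ 0.439  -0.1047  0.228 ] yaw -93.39072535307325 q [-0.2338  0.1145 -0.1608  1.2964 -0.0004  2.9669] F [-0.3203 -0.1478  1.1995] w 18.095090791031026
tool shift [0.0024 0.0014 0.038 ] rotvec [ 0.0572 -0.0124 -0.2907]
```

View pics/s1.png

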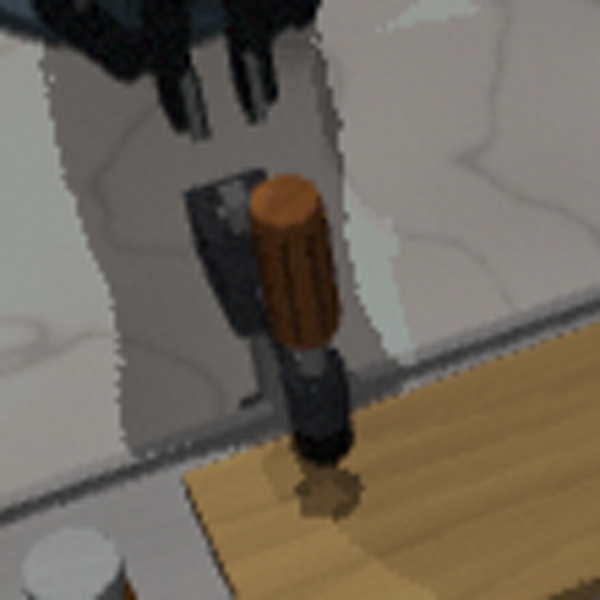

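View pics/t1.png

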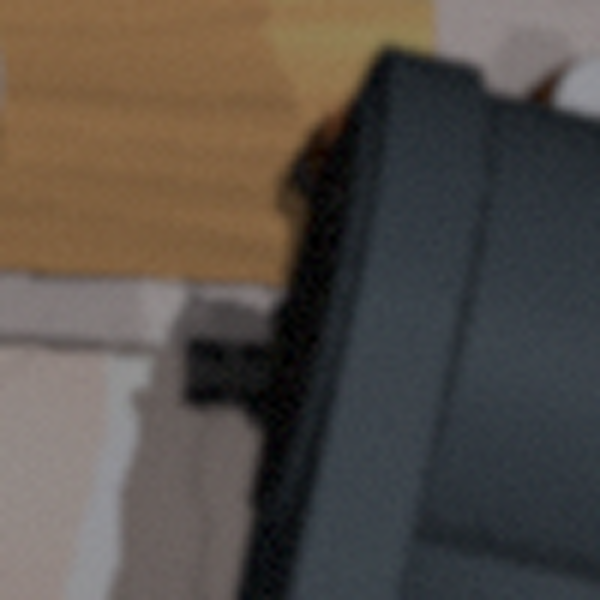

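```bash
python3 -c "
from st import *
f=lambda p:(proj('scene',p)-[190,200])*600/110
print(f([.439,-.1047,.228]), f([.4375,-.107,.182]),f([.4375,-.107,.170]),f([.53,-.1124,.259]))
for s in(-1,1): print(f([.439+.011,-.1047+s*.009,.228]),f([.439-.011,-.1047+s*.009,.228]),f([.439+.011,-.1047+s*.02,.228]))
"
```

```text
[221.4574 110.2515] [230.1401 188.9832] [233.9866 208.7967] [282.5298 203.7901]
[210.9783 134.3541] [190.7475 101.5689] [185.4408 143.8252]
[252.3879 118.9965] [231.7456  86.5879] [277.4651 109.6961]
```

Request:
servo_tool --plan '[[[0.0024,0,0.012,0,0,-0.3,0.018],[0,0,0.012,0,0,0,0.018],[0,0,0.01,0,0,0,0.018],[0,0,0.004,0,0,0,0.018],[0,0,0,0,0,0,0.018]]]'

```text
t: 2.2
eef_pos: [0.4402, -0.1087, 0.1907]
tool_rot: [[-0.055, -0.998, 0.004], [-0.998, 0.055, -0.001], [0.001, -0.004, -1.0]]
wrist_force: [-0.2, 0.8, 0.0]
width: 0.212
```

```bash
python3 -c "
from st import *
import cv2
go([.439,-.107,.17],np.radians(-93.1))
a=ctrl.read_camera('scene')
cv2.imwrite('pics/s2.png',cv2.resize(a[200:310,190:300,::-1],(600,600),interpolation=cv2.INTER_CUBIC))
"
```

```text
t 2.2 pos [ 0.4402 -0.1087  0.1907] yaw -93.16070931494197 q [-0.2417  0.126  -0.2423  1.1985 -0.0005  2.9551] F [-0.2415  0.8003  0.0094] w 18.120722193481114
tool shift [-0.0016  0.0014  0.0207] rotvec [-0.2194 -0.0704 -0.0606]
```

View pics/s2.png

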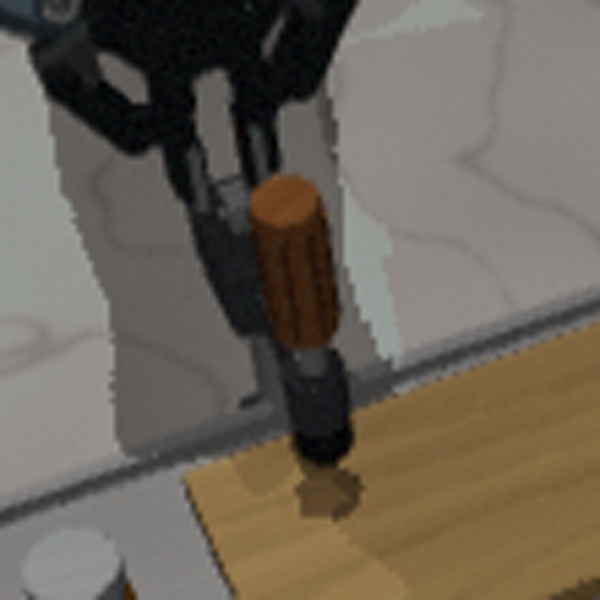

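Request:
servo_tool --plan '[[[-0.0016,0,0.003,0,0,0,0.018],[0,0,0.003,0,0,0,0.018],[0,0,0.003,0,0,0,0.018],[0,0,0.002,0,0,0,0.018],[0,0,0.001,0,0,0,0.018]]]'

```text
t: 2.75
eef_pos: [0.4411, -0.107, 0.1789]
tool_rot: [[-0.055, -0.998, 0.005], [-0.998, 0.055, -0.002], [0.002, -0.006, -1.0]]
wrist_force: [0.3, 0.1, 0.7]
width: 0.208
```

Request:
servo_tool --plan '[[[0,0.001,0.002,-0.2,0,0,0.018],[0,0,0.002,-0.1,0,0,0.018],[0,0,0.002,0,0,0,0.018],[0,0,0.002,0,0,0,0.018],[0,0,0.002,0,0,0,0.018]]]'

```text
t: 3.25
eef_pos: [0.44, -0.107, 0.1693]
tool_rot: [[-0.055, -0.998, 0.001], [-0.998, 0.055, -0.002], [0.002, -0.001, -1.0]]
wrist_force: [-2.4, -0.1, 7.5]
width: 0.208
```

Request:
servo_tool --plan '[[[0,0,0.002,0,0,0,0.018],[0,0,0.002,0,0,0,0.018],[0,0,0.002,0,0,0,0.018],[0,0,0.002,0,0,0,0.018],[0,0,0.002,0,0,0,0.018]]]'

```text
t: 3.75
eef_pos: [0.44, -0.1069, 0.1603]
tool_rot: [[-0.055, -0.998, 0.001], [-0.998, 0.055, -0.002], [0.002, -0.001, -1.0]]
wrist_force: [-2.3, 0.5, 7.1]
width: 0.209
```

Request:
servo_tool --plan '[[[0,0,0.0015,0,0,0,0.018],[0,0,0.0015,0,0,0,0.018],[0,0,0.0015,0,0,0,0.018],[0,0,0.0015,0,0,0,0.018],[0,0,0.0015,0,0,0,0.018]]]'

```text
t: 4.25
eef_pos: [0.4401, -0.107, 0.1537]
tool_rot: [[-0.055, -0.998, 0.002], [-0.998, 0.055, -0.002], [0.002, -0.002, -1.0]]
wrist_force: [-2.2, 1.4, 6.8]
width: 0.208
```

Request:
servo_tool --plan '[[[0,0,0.001,0,0,0,0.018],[0,0,0.001,0,0,0,0.018],[0,0,0.001,0,0,0,0.018],[0,0,0.001,0,0,0,0.018],[0,0,0.001,0,0,0,0.018]]]'

```text
t: 4.75
eef_pos: [0.4401, -0.107, 0.1497]
tool_rot: [[-0.055, -0.998, 0.003], [-0.998, 0.055, -0.002], [0.002, -0.003, -1.0]]
wrist_force: [-2.6, -0.1, 7.3]
width: 0.21
```

```bash
python3 -c "
from st import *
import cv2
go([.439,-.107,.17],np.radians(-93.1))
a=ctrl.read_camera('scene')
cv2.imwrite('pics/s3.png',cv2.resize(a[200:310,190:300,::-1],(600,600),interpolation=cv2.INTER_CUBIC))
"
```

```text
t 4.75 pos [ 0.4401 -0.107   0.1497] yaw -93.16303895307765 q [-0.2376  0.1466 -0.3244  1.0964 -0.0013  2.9592] F [-2.6445 -0.1394  7.3003] w 17.941673101912624
tool shift [ 0.0001  0.001  -0.0203] rotvec [-0.1779 -0.1076 -0.0629]
```

View pics/s3.png

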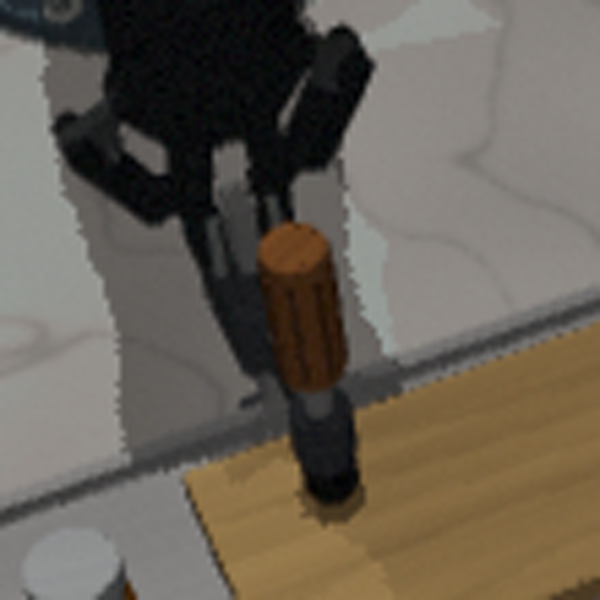

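Request:
servo_tool --plan '[[[0,0,0.001,-0.1,0,0,0.018],[0,0,0.001,0,0,0,0.018],[0,0,0.001,0,0,0,0.018],[0,0,0.001,0,0,0,0.018],[0,0,0.001,0,0,0,0.018]]]'

```text
t: 5.3
eef_pos: [0.44, -0.107, 0.1457]
tool_rot: [[-0.055, -0.998, 0.002], [-0.998, 0.055, -0.002], [0.002, -0.002, -1.0]]
wrist_force: [-2.3, 1.6, 6.7]
width: 0.208
```

Request:
servo_tool --plan '[[[0,0,0.001,0,0,0,0.018],[0,0,0.001,0,0,0,0.018],[0,0,0.001,0,0,0,0.018],[0,0,0.001,0,0,0,0.018],[0,0,0.001,0,0,0,0.018]]]'

```text
t: 5.8
eef_pos: [0.4401, -0.107, 0.141]
tool_rot: [[-0.055, -0.998, 0.002], [-0.998, 0.055, -0.002], [0.002, -0.002, -1.0]]
wrist_force: [-0.2, -0.2, 0.2]
width: 0.207
```

Request:
servo_tool --plan '[[[0,0,0.0007,0,0,0,0.018],[0,0,0.0007,0,0,0,0.018],[0,0,0.0007,0,0,0,0.018],[0,0,0.0007,0,0,0,0.018],[0,0,0.0007,0,0,0,0.018]]]'

```text
t: 6.3
eef_pos: [0.4401, -0.107, 0.1392]
tool_rot: [[-0.055, -0.998, 0.003], [-0.998, 0.055, -0.002], [0.002, -0.004, -1.0]]
wrist_force: [-6.6, 2.2, 17.5]
width: 0.212
```

Request:
servo_tool --plan '[[[0,0,0.0006,-0.1,0,0,0.018],[0,0,0.0006,0,0,0,0.018],[0,0,0.0006,0,0,0,0.018],[0,0,0.0006,0,0,0,0.018],[0,0,0.0006,0,0,0,0.018]]]'

```text
t: 6.8
eef_pos: [0.4401, -0.107, 0.1392]
tool_rot: [[-0.055, -0.998, 0.004], [-0.998, 0.055, -0.003], [0.003, -0.004, -1.0]]
wrist_force: [-6.3, 1.2, 15.0]
width: 0.217
```

```bash
python3 -c "
from st import *
import cv2
go([.439,-.107,.17],np.radians(-93.1))
a=ctrl.read_camera('scene')
cv2.imwrite('pics/s4.png',cv2.resize(a[200:310,190:300,::-1],(600,600),interpolation=cv2.INTER_CUBIC))
"
```

```text
t 6.8 pos [ 0.4401 -0.107   0.1392] yaw -93.16670763688386 q [-0.2373  0.1524 -0.3454  1.0684 -0.0018  2.9596] F [-6.301   1.2153 14.9527] w 18.49218120135942
tool shift [ 0.0001  0.0009 -0.0308] rotvec [-0.2417 -0.1513 -0.0664]
```

View pics/s4.png

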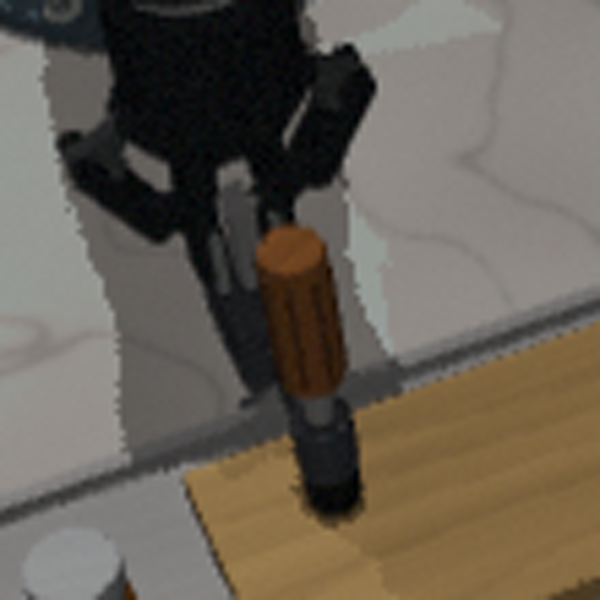

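Request:
servo_tool --plan '[[[0,0,0.0008,0,0,0,0.018],[0,0,0.0008,0,0,0,0.018],[0,0,0.0008,0,0,0,0.018],[0,0,0.0008,0,0,0,0.018],[0,0,0.0008,0,0,0,0.018]]]'

```text
t: 7.35
eef_pos: [0.4401, -0.107, 0.1391]
tool_rot: [[-0.055, -0.998, 0.007], [-0.998, 0.055, -0.004], [0.003, -0.007, -1.0]]
wrist_force: [-8.3, 1.5, 18.3]
width: 0.206
```

Request:
servo_tool --plan '[[[0,0,-0.004,0.4,0,0,0.018],[0,0,-0.02,0,0,0,0.018],[0,0,-0.035,0,0,0,0.018],[0,0,-0.045,0,0,0,0.018],[0,0,-0.045,0,0,0,0.06]]]'

```text
t: 7.85
eef_pos: [0.4346, -0.1057, 0.288]
tool_rot: [[-0.055, -0.998, 0.006], [-0.998, 0.055, -0.002], [0.001, -0.006, -1.0]]
wrist_force: [1.0, -1.3, -0.3]
width: 0.367
```

```bash
python3 -c "
from st import *
import cv2
go([.53,-.1124,.29],np.radians(-93.1))
a=ctrl.read_camera('scene');b=ctrl.read_camera('top')
cv2.imwrite('pics/s5.png',cv2.resize(a[200:310,190:300,::-1],(600,600),interpolation=cv2.INTER_CUBIC))
cv2.imwrite('pics/t5.png',cv2.resize(b[215:315,320:420,::-1],(600,600),interpolation=cv2.INTER_CUBIC))
"
```

```text
t 7.85 pos [ 0.4346 -0.1057  0.288 ] yaw -93.1693501150428 q [-0.2383  0.0955 -0.0313  1.4381 -0.0004  2.9586] F [ 1.0164 -1.3343 -0.2569] w 31.338288827519204
tool shift [ 0.0014 -0.0956 -0.0014] rotvec [-0.3272 -0.0813 -0.0691]
```

View pics/s5.png

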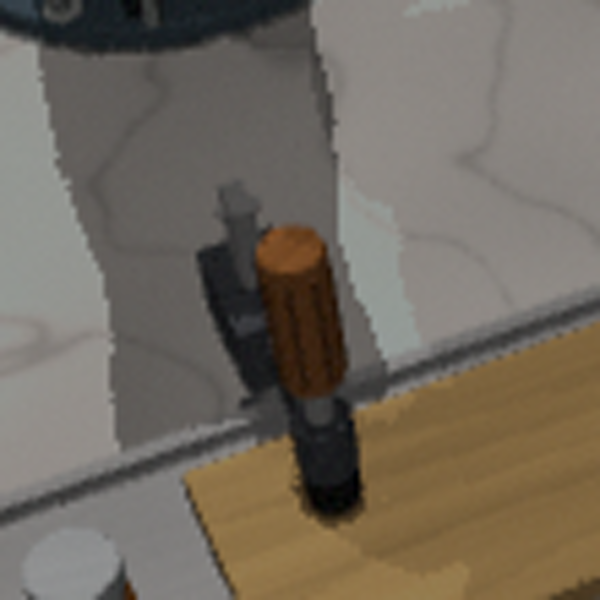

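View pics/t5.png

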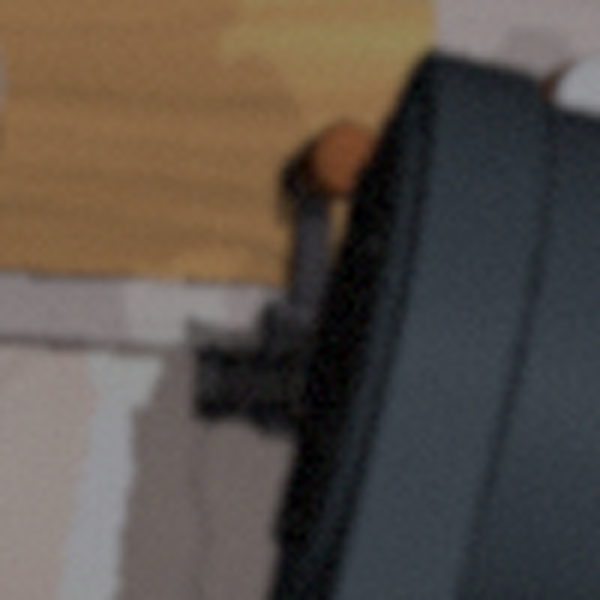

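```bash
python3 -c "
from st import *
s=(190+292/5.4545,200+249/5.4545)
print(tri((320+345/6,215+157/6),s))
for z in (.225,.228,.23):print(plane('scene',s,z),plane('top',(320+345/6,215+157/6),z))
f=lambda p:(proj('scene',p)-[190,200])*600/110
print(f([.439,-.1047,.228]))
"
```

```text
(array([ 0.5248, -0.1111,  0.2285]), np.float64(0.0015365013049890401))
[ 0.5219 -0.1094  0.225 ] [ 0.5248 -0.1122  0.225 ]
[ 0.5247 -0.1102  0.228 ] [ 0.5246 -0.1118  0.228 ]
[ 0.5265 -0.1108  0.23  ] [ 0.5244 -0.1116  0.23  ]
[221.4574 110.2515]
```

Request:
servo_tool --plan '[[[0,-0.045,0,0,0,0,0.06],[0,-0.045,0,0,0,0,0.06],[0,0,0,0,0,-8.5,0.06],[0,0,0,0,0,-8.5,0.06],[0,0,0,0,0,-8.5,0.06]]]'

```text
t: 8.45
eef_pos: [0.5299, -0.1113, 0.2912]
tool_rot: [[0.387, -0.922, 0.012], [-0.922, -0.387, -0.003], [0.008, -0.01, -1.0]]
wrist_force: [-0.6, -0.7, 0.3]
width: 0.704
```

Request:
servo_tool --plan '[[[0,0,0,0,0,-8.5,0.06],[0,0,0,0,0,-8.5,0.06],[0,0,0,0,0,-8.5,0.06],[0,0,0,0,0,-8.5,0.06],[0,0,0,0,0,-8.5,0.06]]]'

```text
t: 8.95
eef_pos: [0.53, -0.1112, 0.2891]
tool_rot: [[0.911, -0.411, 0.01], [-0.411, -0.911, -0.003], [0.01, -0.002, -1.0]]
wrist_force: [0.0, -0.2, -0.3]
width: 0.704
```

Request:
servo_tool --plan '[[[0,0,0,0,0,-8.5,0.06],[0,0,0,0,0,-8.5,0.06],[0,0,0,0,0,-8.5,0.06],[0,0,0,0,0,-8.5,0.06],[0,0,0,0,0,-8.5,0.06]]]'

```text
t: 9.45
eef_pos: [0.5299, -0.1112, 0.2874]
tool_rot: [[0.947, 0.32, 0.008], [0.32, -0.947, -0.002], [0.007, 0.005, -1.0]]
wrist_force: [0.8, 0.2, 0.9]
width: 0.702
```

Request:
servo_tool --plan '[[[0,0,0,0,0,-8.5,0.06],[0,0,0,0,0,-8.5,0.06],[0,0,0,0,0,-8.5,0.06],[0,0,0,0,0,-8.5,0.06],[0,0,0,0,0,-8.5,0.06]]]'

```text
t: 9.95
eef_pos: [0.5298, -0.1112, 0.2858]
tool_rot: [[0.475, 0.88, 0.007], [0.88, -0.475, -0.002], [0.002, 0.007, -1.0]]
wrist_force: [0.2, 0.2, 0.5]
width: 0.7
```

Request:
servo_tool --plan '[[[0,0,0,0,0,-8.5,0.06],[0,0,0,0,0,-8.5,0.06],[0,0,0,0,0,-8.5,0.06],[0,0,0,0,0,-8.5,0.06],[0,0,0,0,0,-8.5,0.06]]]'

```text
t: 10.45
eef_pos: [0.5296, -0.1112, 0.2842]
tool_rot: [[-0.252, 0.968, 0.006], [0.968, 0.252, -0.002], [-0.003, 0.005, -1.0]]
wrist_force: [-1.0, 0.3, 0.1]
width: 0.704
```

```bash
python3 -c "
from st import *
go([.526,-.1115,.288],np.radians(112.4))
"
```

```text
t 10.45 pos [ 0.5296 -0.1112  0.2842] yaw 104.6203931562114 q [-0.2068  0.2946  0.2051  1.4754 -0.0004 -0.462 ] F [-1.0252  0.346   0.1365] w 60.13418289134117
tool shift [ 0.0006 -0.0035 -0.0038] rotvec [ 0.2827  0.1938 -7.7791]
```

Request:
servo_tool --plan '[[[0,-0.0035,0.01,0.2,0.2,-7.7,0.06],[0,0,0.015,0,0,0,0.06],[0,0,0.015,0,0,0,0.06],[0,0,0.005,0,0,0,0.06],[0,0,0,0,0,0,0.06]]]'

```text
t: 10.95
eef_pos: [0.5263, -0.1122, 0.2369]
tool_rot: [[-0.391, 0.92, 0.001], [0.92, 0.391, 0.001], [0.0, 0.001, -1.0]]
wrist_force: [-0.6, 0.2, 0.5]
width: 0.703
```

```bash
python3 -c "
from st import *
import cv2
go([.526,-.1115,.1865],np.radians(112.4))
a=ctrl.read_camera('scene')
cv2.imwrite('pics/s6.png',cv2.resize(a[200:310,190:300,::-1],(600,600),interpolation=cv2.INTER_CUBIC))
"
```

```text
t 10.95 pos [ 0.5263 -0.1122  0.2369] yaw 113.02029854298135 q [-0.2105  0.291   0.0816  1.3604  0.001  -0.6123] F [-0.5587  0.1806  0.531 ] w 60.04790505378046
tool shift [ 0.0007 -0.0001  0.0504] rotvec [ 0.0781 -0.015   0.6203]
```

View pics/s6.png

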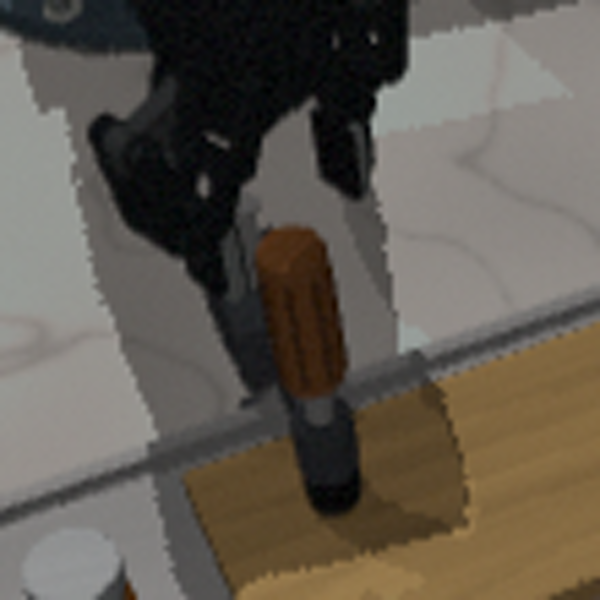

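```bash
python3 -c "
from st import *
f=lambda p:(proj('scene',p)-[190,200])*600/110
d=np.array([-.391,.92,0]);e=np.array([.92,.391,0]);p=np.array([.5263,-.1122,0])
for z in(.237,.245):
  print(f(p+[0,0,z]))
  for s in(-1,1):
    print([f(p+s*d*k+e*.011*m+[0,0,z]) for k in(.03,.0445) for m in (-1,1)])
print(f([.525,-.111,.2285]))
"
```

```text
[286.1669 237.5005]
[array([210.0011, 270.4629]), array([251.6921, 296.7357]), array([182.5139, 293.0494]), array([224.272 , 319.7606])]
[array([319.2103, 180.7248]), array([360.5917, 205.2916]), array([344.5593, 159.8953]), array([385.859 , 184.0744])]
[283.6471 223.0923]
[array([206.993 , 256.0837]), array([248.9077, 282.3738]), array([179.3146, 278.6904]), array([221.2967, 305.422 ])]
[array([316.9357, 166.2866]), array([358.5387, 190.8596]), array([342.4488, 145.4484]), array([383.9695, 169.6312])]
[290.3555 249.355 ]
```

Request:
servo_tool --plan '[[[0.0007,0,0.014,0,0,0,0.06],[0,0,0.014,0,0,0,0.06],[0,0,0.014,0,0,0,0.06],[0,0,0.007,0,0,0,0.06],[0,0,0,0,0,0,0.06]]]' --squeeze 36

```text
t: 11.5
eef_pos: [0.5283, -0.1119, 0.1905]
tool_rot: [[-0.39, 0.921, 0.007], [0.921, 0.39, -0.0], [-0.003, 0.006, -1.0]]
wrist_force: [-0.3, -0.3, 1.0]
width: 0.702
```

```bash
python3 -c "
from st import *
go([.526,-.1115,.1865],np.radians(112.4))
"
```

```text
t 11.5 pos [ 0.5283 -0.1119  0.1905] yaw 112.98413294964536 q [-0.2093  0.2992 -0.0244  1.2406  0.001  -0.6104] F [-0.3356 -0.2783  1.0135] w 59.9840378248609
tool shift [ 0.0012 -0.002   0.004 ] rotvec [0.3432 0.1676 0.5846]
```

Request:
servo_tool --plan '[[[0.001,-0.0018,0.0035,0.3,0.1,0,0.045],[0,0,0,0,0,0,0.035],[0,0,0,0,0,0,0.03],[0,0,0,0,0,0,0.02],[0,0,0,0,0,0,0.02]]]' --squeeze 36

```text
t: 12.0
eef_pos: [0.5267, -0.1116, 0.1889]
tool_rot: [[-0.391, 0.921, 0.003], [0.921, 0.391, -0.001], [-0.002, 0.002, -1.0]]
wrist_force: [-0.9, -0.1, -4.9]
width: 0.319
```

```bash
python3 -c "
from st import *
import cv2
go([.526,-.1115,.1865],np.radians(112.4))
print(ctrl.get_obs()['wrist_torque'])
a=ctrl.read_camera('scene')
cv2.imwrite('pics/s7.png',cv2.resize(a[200:310,190:300,::-1],(600,600),interpolation=cv2.INTER_CUBIC))
"
```

```text
t 12.0 pos [ 0.5267 -0.1116  0.1889] yaw 112.99008119319792 q [-0.2085  0.3002 -0.0271  1.2409 -0.0004 -0.6098] F [-0.906  -0.0642 -4.9143] w 27.202706440928374
tool shift [ 0.0004 -0.0006  0.0024] rotvec [0.1128 0.1068 0.5902]
[-0.0928  0.0184  0.0517]
```

View pics/s7.png

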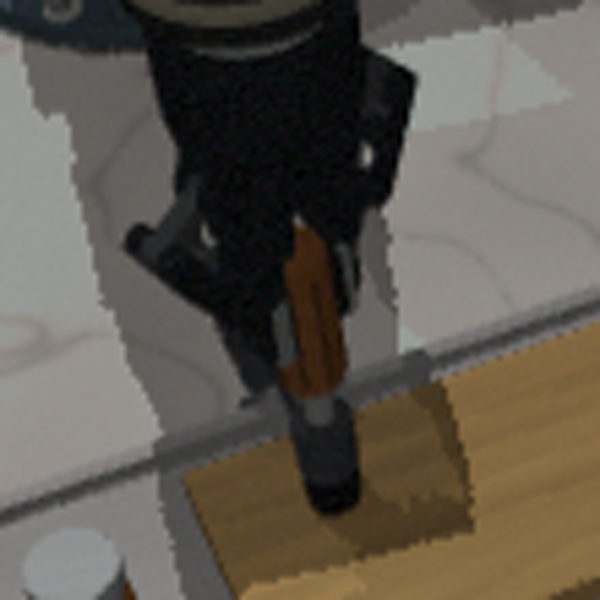

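Request:
servo_tool --plan '[[[0,0,0.0003,0,0,8,0.02],[0,0,0,0,0,8,0.02],[0,0,0,0,0,8,0.02],[0,0,0,0,0,8,0.02],[0,0,0,0,0,8,0.02]]]'

```text
t: 12.55
eef_pos: [0.5263, -0.1114, 0.1887]
tool_rot: [[0.315, 0.949, 0.002], [0.949, -0.315, -0.0], [0.0, 0.002, -1.0]]
wrist_force: [-1.1, -0.6, -2.1]
width: 0.319
```

```bash
python3 -c "
from st import *
go([.526,-.1115,.1885],np.radians(112.4))
print(ctrl.get_obs()['wrist_torque'])
"
```

```text
t 12.55 pos [ 0.5263 -0.1114  0.1887] yaw 71.66023297710088 q [-0.2086  0.3001 -0.0278  1.241   0.0002  0.1114] F [-1.1063 -0.5633 -2.1365] w 27.225854314300907
tool shift [-0.0002 -0.0003  0.0002] rotvec [  0.1093   0.014  -40.7398]
[ 0.6381 -0.1736  0.1253]
```

Request:
servo_tool --plan '[[[0,0,0,0,0,8,0.02],[0,0,0,0,0,8,0.02],[0,0,0,0,0,8,0.02],[0,0,0,0,0,8,0.02],[0,0,0,0,0,8,0.02]]]'

```text
t: 13.05
eef_pos: [0.5259, -0.1113, 0.1886]
tool_rot: [[0.867, 0.499, 0.002], [0.499, -0.867, 0.001], [0.002, -0.0, -1.0]]
wrist_force: [-3.5, -2.2, -3.6]
width: 0.319
```

```bash
python3 -c "
from st import *
go([.526,-.1115,.1885],np.radians(112.4))
print(ctrl.get_obs()['wrist_torque'])
"
```

```text
t 13.05 pos [ 0.5259 -0.1113  0.1886] yaw 29.92343116891492 q [-0.2096  0.2999 -0.0282  1.2415  0.0017  0.8389] F [-3.48   -2.2111 -3.6001] w 27.210519299241888
tool shift [0.     0.0002 0.0001] rotvec [  0.0611  -0.1134 -82.4765]
[ 0.6794 -0.8288  0.1737]
```

Request:
servo_tool --plan '[[[0,0,0,0,0,8,0.02],[0,0,0,0,0,8,0.02],[0,0,0,0,0,8,0.02],[0,0,0,0,0,8,0.02],[0,0,0,0,0,8,0.02]]]'

```text
t: 13.55
eef_pos: [0.5251, -0.1119, 0.1882]
tool_rot: [[0.979, -0.205, 0.0], [-0.205, -0.979, 0.002], [0.0, -0.002, -1.0]]
wrist_force: [-6.3, -0.2, -2.5]
width: 0.32
```

Request:
servo_tool --plan '[[[0,0,0,0,0,8,0.02],[0,0,0,0,0,8,0.02],[0,0,0,0,0,8,0.02],[0,0,0,0,0,8,0.02],[0,0,0,0,0,8,0.02]]]'

```text
t: 14.05
eef_pos: [0.5236, -0.1121, 0.1879]
tool_rot: [[0.594, -0.804, -0.002], [-0.804, -0.594, 0.001], [-0.002, 0.001, -1.0]]
wrist_force: [-4.2, 3.0, -1.7]
width: 0.318
```

```bash
python3 -c "
from st import *
import cv2
go([.526,-.1115,.1885],np.radians(112.4))
print(ctrl.get_obs()['wrist_torque'])
a=ctrl.read_camera('scene')
cv2.imwrite('pics/s8.png',cv2.resize(a[200:310,190:300,::-1],(600,600),interpolation=cv2.INTER_CUBIC))
"
```

```text
t 14.05 pos [ 0.5236 -0.1121  0.1879] yaw -53.525469610252635 q [-0.2114  0.2989 -0.0312  1.2427  0.0007  2.2936] F [-4.1959  3.0492 -1.736 ] w 27.139324475232065
tool shift [ 0.0009 -0.0023 -0.0006] rotvec [  -0.1637    0.0915 -165.9253]
[ 0.0529 -0.059   0.1793]
```

View pics/s8.png

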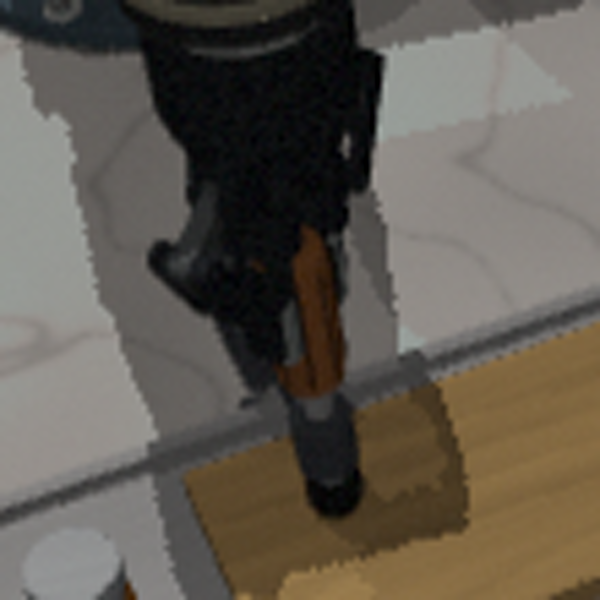

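Request:
servo_tool --plan '[[[0,0,0,0,0,8,0.02],[0,0,0,0,0,8,0.02],[0,0,0,0,0,1,0.02],[0,0,0,0,0,0,0.02],[0,0,0,0,0,0,0.02]]]'

```text
t: 14.6
eef_pos: [0.5232, -0.1118, 0.1878]
tool_rot: [[0.325, -0.946, -0.003], [-0.946, -0.325, 0.001], [-0.002, 0.002, -1.0]]
wrist_force: [-2.3, 3.0, -2.1]
width: 0.314
```

```bash
python3 -c "
from st import *
go([.526,-.1115,.1885],np.radians(112.4))
print(ctrl.get_obs()['wrist_torque'])
"
```

```text
t 14.6 pos [ 0.5232 -0.1118  0.1878] yaw -71.030610195777 q [-0.211   0.2988 -0.0318  1.2432  0.0008  2.5995] F [-2.3028  2.9515 -2.0521] w 26.843616543213447
tool shift [ 0.0006 -0.0028 -0.0007] rotvec [  0.1999  -0.1823 176.5693]
[-0.2285 -0.0701 -0.0294]
```

Request:
servo_tool --plan '[[[0,0,0,0,0,0,0.03],[0,0,0,0,0,0,0.045],[0,0,0,0,0,0,0.06],[0,0,0,0,0,0,0.06],[0,0,-0.005,0,0,0,0.06]]]'

```text
t: 15.1
eef_pos: [0.5235, -0.1122, 0.1931]
tool_rot: [[0.33, -0.944, -0.002], [-0.944, -0.33, 0.001], [-0.002, 0.002, -1.0]]
wrist_force: [-0.3, 0.3, 0.8]
width: 0.702
```

Request:
servo_tool --plan '[[[0,0,-0.02,0,0,0,0.06],[0,0,-0.03,0,0,0,0.06],[0,0,-0.03,0,0,0,0.06],[0,0,-0.03,0,0,0,0.06],[0,0,-0.02,0,0,0,0.06]]]'

```text
t: 15.6
eef_pos: [0.5221, -0.1121, 0.3274]
tool_rot: [[0.331, -0.944, -0.005], [-0.944, -0.331, 0.002], [-0.003, 0.004, -1.0]]
wrist_force: [0.7, -0.8, -0.7]
width: 0.702
```

Request:
servo_tool --plan '[[[0.045,0,0,0,0,0,0.06],[0.045,0,0,0,0,0,0.06],[0,0.045,0,0,0,0,0.06],[0,0.045,0,0,0,0,0.06],[0,0.04,0,0,0,0,0.06]]]'

```text
t: 16.1
eef_pos: [0.4361, -0.2455, 0.326]
tool_rot: [[0.337, -0.941, -0.004], [-0.941, -0.337, 0.003], [-0.004, 0.003, -1.0]]
wrist_force: [-0.8, -0.6, 0.4]
width: 0.699
```

```bash
python3 -c "
from st import *
import cv2
go([.526,-.1115,.1885],np.radians(112.4))
a=ctrl.read_camera('scene');b=ctrl.read_camera('top')
cv2.imwrite('pics/s9f.png',a[:,:,::-1]);cv2.imwrite('pics/t9f.png',b[:,:,::-1])
cv2.imwrite('pics/s9.png',cv2.resize(a[200:310,190:300,::-1],(600,600),interpolation=cv2.INTER_CUBIC))
"
```

```text
t 16.1 pos [ 0.4361 -0.2455  0.326 ] yaw -70.30178413203994 q [-0.5129  0.2272  0.2221  1.5709  0.0004  2.2849] F [-0.7676 -0.5874  0.429 ] w 59.72029620490332
tool shift [-0.0952 -0.1302  0.1375] rotvec [  0.378   -0.2682 177.298 ]
```

View pics/s9.png

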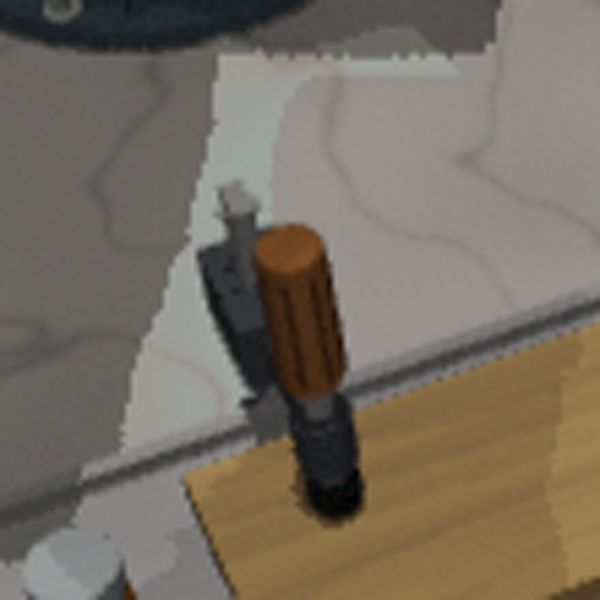

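View pics/t9f.png

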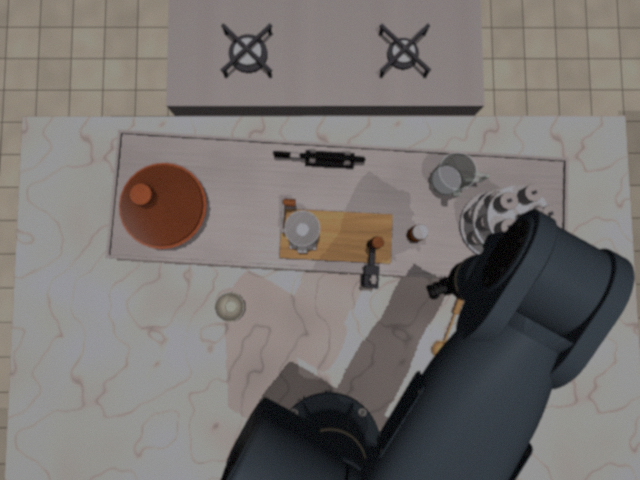

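View pics/s9f.png

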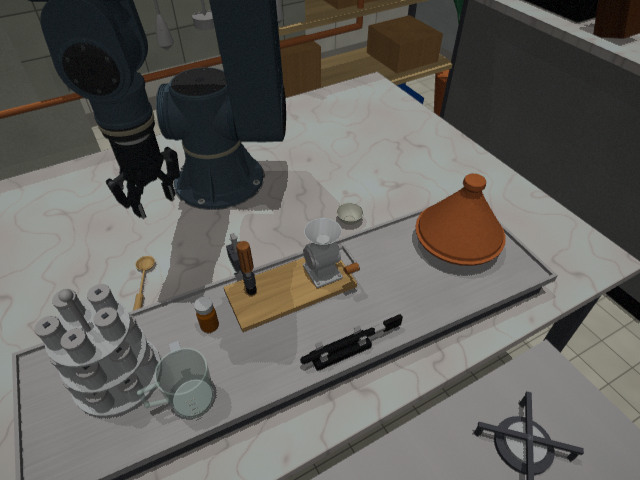

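```bash
python3 -c "
from bench import ctrl
print(ctrl.sign_off())"
```

```text
the job is handed in; nothing more can be done
None
```

I pushed the jaw down until it bit, screwed the handle about half a turn tight, let go and handed the job in at about 16 s. The pad force cannot be measured directly, so whether it lies between 25 and 85 N is inferred.

- **Pushing the jaw down:** With the fingers either side of the bar, the head slid about 31 mm at roughly 7 N. The push then rose steeply. I held it at 15 to 18 N with no further yield. In the pictures after release the pad rests on the board, the handle leans back towards the bar and the jaw has stayed where it was.
- **Tightening:** I gripped the handle at 36 N, turned it clockwise 184° (3.21 rad), opened the fingers and backed off.
- **Signs that it is tight:** While I turned, the grip moved about 3.5 mm towards the bar, close to the 3.7 mm or so I worked out for that much screw travel. This suggests the grip did not slip.
- **A weaker sign:** The wrist's twisting torque went from about 0.13 to 0.18 N m, against 0.06 N m for a free screw. It levelled off over the last part rather than rising steadily with the turn, so I did not rely on it.
- **Last pictures:** The mill and its board look unmoved, as do the other things in view; the arm partly hides the carousel and spoon in the top view. The robot is clear of everything.

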